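# Weigh a machined block on a sprung hanging scale

## Task

Weigh the steel block with the blue grip: hang it by its lifting eye on the hook of the spring scale, easing it down in the hand as the hook dips until the scale carries all its weight, so that the hook neither drops, jumps nor is pushed far down when you let go. When it hangs still on its own, press the green button on the readout box fully down to hold the reading and let it come up again, leaving the block hanging. Leave everything else on the bench where it is.

Things in the scene. Friction and masses are not known exactly. Their poses are not given: they have to be found in the camera images.
- part: The block to weigh: bare steel block 45 x 70 x 25 mm (x, y, z) standing on the bench, a dark steel lifting eye on it and a blue grip on top of that. Origin at the centre of its underside, z up. The same after half a turn about z. Its mass is unknown, 0.30 to 0.90 kg.
- part_eye (a point): Middle of the eye's top bar (on its axis), 77 mm above the part's underside; it rests in the hook. The eye is an upright arch of 8 mm round bar in the part's y-z plane: uprights at y = -27 and +27 mm, a level top bar along y. The opening under the bar, seen along x, is 46 mm wide and 48 mm high, down to the block.
- part_grip (a point): Middle of the part's blue grip post, 105 mm above the underside: 16 mm in x, 24 mm in y, standing on the middle of the eye's bar from 81 to 127 mm above the underside. Take it from above.
- scale: The spring scale, fixed to the bench: grey base plate 170 x 150 x 14 mm, aluminium column 26 mm square up to a blue cap 50 mm square whose top is 328 mm high. Origin at the bench under the column's axis, z up. The hook reaches out from the column along the scale's own -x.
- hook_seat (a point): Where the axis of the eye's bar lies when seated in the hook's 45 degree V valley: 135 mm from the column's axis on the scale's -x side, 225 mm above the bench at joint hook 0; it sinks with the hook; axes parallel to the scale's. Hook: flat steel, 14 mm wide, 5 mm thick, from a red carriage on the column; its arm lies 12.5 mm above the seat, the valley's underside 13 mm below.
- hook_tip (a point): Top of the hook's free, upturned tip: 19 mm from the seat along the scale's -x and 14 mm above it. The tip must pass through the opening of the eye: bring the eye on along the scale's +x with the bar higher than the tip, until over the seat, then lower it.
- hook (a joint): Slide of the sprung hook, m: 0 top, grows downward, about 0.002 unloaded; never push beyond 0.112 (stop 0.120). Spring 100 N/m: dips 98 mm per kg (29 to 88 mm here), bobs 1 to 2 s after a disturbance. Still: below 0.012 m/s. Jerked, not allowed: above 0.085 m/s, as when letting go while the hand still carries, or presses with, about 0.7 N or more.
- readout: Grey readout box 110 x 130 x 50 mm (x, y, z) fixed to the bench; origin at the centre of its underside, z up. Dark display on its top towards +x, green button on its top 25 mm from the centre towards -x.
- hold_top (a point): Centre of the top face of the round green button (32 mm across) on the readout box; pressed straight down.
- hold (a joint): Travel of the green button, m: 0 = up, 0.006 = fully down (about 5 N); counts as pressed beyond 0.004. It springs back. It must not be pressed before the block hangs still and free of the hand.
- other: A like steel block with a yellow grip, same sizes and origin as the part; to be left alone.
- block_a: Bystander: steel block 70 x 100 x 35 mm on the bench, origin at the centre of its underside.
- block_b: Bystander: aluminium block 70 x 100 x 35 mm lying on the steel one, origin at the centre of its underside.
- spanner: Bystander: steel spanner lying on the bench.
- oil: Bystander: yellow oil bottle with a red cap, 56 mm across, 130 mm high.
- brush: Bystander: brush lying on the bench.
- bar: Bystander: dark round steel bar, 40 mm across, 120 mm long, lying on the bench.
Not all that is in view belongs to the job. What is shaped like the part but pink is not meant.

How it is judged:
By the outcome, as a careful person would: the job done as asked, in the order asked, and still so for the second after the job is handed in, with the robot touching nothing.
It also fails if it takes over 72 s, if anything falls off the work surface, if the arm or the gripper's body presses on something with over 40 N, if the wrist force passes 120 N, or if a joint passes its speed limit or range.

## Robot

A 7-joint arm with a two-finger parallel gripper is mounted at the origin on the work surface. World frame = base frame: x ahead of the robot, y to its left, z up, the work surface at z = 0. Lengths are in m, angles in rad, forces in N, time in s.
With the tool pointing down it reaches from about 0.4 to 0.85 m from the base axis. Payload 10.4 kg.
Tool frame: the origin (TCP) lies between the finger pads; the fingertips stand 8 mm ahead of it and the grasp point (between the pads) lies 11 mm behind it; z points along the fingers, y is the line along which they close (so a half turn about z gives the same grasp; the last joint's range is limited). The gripper opens to 87 mm and grips with 3 to 60 N. Pads are 19 mm wide; open, the fingers measure 117 mm over their backs; the gripper's body (75 mm by 190 mm) begins 51 mm behind the grasp point.
Start: joints at [1.129, 0.332, -0.065, 1.46, 0.022, 1.35, -0.088], TCP at [0.254, -0.571, 0.21] pointing down, gripper open.
Joint ranges: [-2.6, 2.6], [-0.5, 2.12], [-1.47, 1.34], [0.16, 2.42], [-1.27, 4.41], [0.06, 2.06], [-2.6, 2.6]. Speed limits (rad/s): [2.22, 2.22, 2.79, 2.79, 3.14, 3.14, 3.14].

## Interface

Orientations are given as a unit quaternion [x, y, z, w].
In Python, from workcell import observe, get_image, hand_in, boxes_of, outline_of gives the robot as it stands. The module is installed in compiled form; this text tells all that it offers.
- The arm moves only by the tool servo_tool, never from a script. Its argument "moves" is a list of rows, each an object of numbers: "hand": the finger opening in mm, from 0 to 87; "x", "y", "z": the shift along the tool's x, y, z in units of 30 mm (1.0 is 30 mm); "yaw": the turn about the tool's z in units of 6 degrees (1.0 is 6 degrees). In form: [{"hand": .., "x": .., "y": .., "z": .., "yaw": ..}, ...]. A call has 1 to 10 rows; each row is the pose to reach, as a shift and turn from the pose commanded when the call began, along the tool's axes at that moment; what a row does not reach only later rows make up. A row lasts 1/8 s, in which the tool goes at most 62.5 mm and 10.7 degrees, less where a joint would pass 70% of its speed; a pose out of reach is approached as far as the arm can. A call with a gripper value outside its range is refused whole. The fingers move at their own pace and stop on an object; "squeeze" is the grip in N (left out, the last holds). Time passes only in rows, so rows that repeat a pose let the fingers close. It gives the time, the measured TCP pose, the force, the opening and the grip force at its end, in the units of the state.
- observe(): the state, without advancing time (a new reading comes with each control period).
- get_image(name): name is "side" or "top" or "wrist"; returns a dict with "image" (480x640x3 uint8, red, green, blue), "fx", "fy", "cx", "cy" (pixels), "k1" (the pictures are not rectified: a ray, as slopes to the right and down, at radius r is drawn at 1 + k1 r^2 times it, then the intrinsics apply), "R" (3x3) and "t" (3): a world point X has camera coordinates R X + t. Camera axes: x right, y down, z forward; pixel columns grow to the right and rows downward; lengths in m; the calibration is good to about 2 mm. A picture is of the moment at which its call begins. There is no depth.
- hand_in(): hands the job in; it is judged then, once.
Trained networks look in the newest picture that a camera, given by its name, has taken for a name from the list of things; names that differ only in an ending like _2 or _b are one class to them, and where a whole thing is asked for, a point or a joint stands for the part that bears it (a point fixed in the world has none). Each returns a list of dicts, best first, with "conf" (0 to 1); they miss things now and then, are a little off and sometimes report something else, mostly with a low value. They report only what shows in the picture. A call takes as long as a camera call. They do not tell look-alikes from the thing itself.
- boxes_of(camera, thing): "point" ([x, y, z] in m, in world coordinates, good to about 4 mm: the middle of the surface that is visible of it).
- outline_of(camera, thing): "pixels" (480x640 bool, what is visible of it).
The state is a dict: "t": time; "joint_positions": joint angles; "qvel": joint speeds; "effort": joint torques, N m; "eef_pos": TCP position; "tcp_rot": TCP orientation; "force": force on the tool from outside, world axes, zero at the start; "wrist_torque": the same for the moment, N m; "gripper_width": finger opening in m; "gripper_force": force on a finger pad.
Only numpy, scipy, OpenCV 4.12 (cv2) and the standard library are available. Lean on these libraries where they do the work, as an engineer would, in place of code of your own. Each camera call takes 0.05 s, during which the arm holds its last target. There are 200 camera calls.

## Working session

There is one attempt and no reset: what is moved stays moved. The work goes in short steps, Python scripts to look and compute and a tool call to move; the robot and the scene stay as the last step left them, time stands still between calls to the robot, and variables do not carry over. Pictures are saved under pics/ and viewed, at most 10 in all, crops included, and the job is handed in when it is done.

Besides the shell and the picture viewer there is one more tool, called after "Emit:" by a JSON object that holds its "fn" and its "kwargs". servo_tool: Moves the arm, as the interface text tells. Its arguments: {"type":"object","properties":{"moves":{"type":"array"},"squeeze":{"type":"number"}},"required":["moves"]}

```bash
mkdir -p pics; cat > h.py <<'E'
import numpy as np, cv2
from workcell import *
def save(im,n): cv2.imwrite('pics/'+n,im[:,:,::-1])
def proj(c,X):
    p=c['R']@np.array(X,float)+c['t']; s=p[:2]/p[2]; s=s*(1+c['k1']*(s@s)); return np.array([c['fx']*s[0]+c['cx'],c['fy']*s[1]+c['cy']])
def ray(c,uv):
    d=np.array([(uv[0]-c['cx'])/c['fx'],(uv[1]-c['cy'])/c['fy']]); s=d.copy()
    for _ in range(20): s=d/(1+c['k1']*(s@s))
    R=np.array(c['R']); return -R.T@np.array(c['t']), R.T@np.array([s[0],s[1],1])
def onz(c,uv,z):
    o,d=ray(c,uv); return o+d*(z-o[2])/d[2]
E
python3 - <<'E'
from h import *
s=observe(); print(s['t'],s['eef_pos'],s['tcp_rot'],s['force'])
a=get_image('side');b=get_image('top')
save(a['image'],'side.png');save(b['image'],'top.png')
for cam in('top','side'):
  for n in('part','part_grip','scale','hook_seat','hook_tip','readout','hold_top','other'):
    print(cam,n,[(np.round(d['point'],3).tolist(),round(d['conf'],2)) for d in boxes_of(cam,n)[:4]])
E
```

```text
0.0 [ 0.25398467 -0.57061358  0.20874433] [ 9.78154869e-01  2.07876238e-01 -1.88102306e-04 -6.97003937e-04] [-0.43573763  0.15699433  0.85861802]
top part [([0.454, -0.237, 0.023], 0.95), ([0.444, -0.118, 0.028], 0.95), ([0.35, -0.198, 0.028], 0.58)]
top part_grip [([0.456, -0.239, 0.027], 0.85), ([0.447, -0.118, 0.023], 0.67), ([0.354, -0.204, 0.026], 0.61)]
top scale [([0.67, 0.03, 0.012], 0.94)]
top hook_seat [([0.632, 0.057, 0.237], 0.94)]
top hook_tip [([0.628, 0.055, 0.236], 0.63)]
top readout [([0.638, -0.277, 0.048], 0.82)]
top hold_top [([0.617, -0.281, 0.073], 0.46)]
top other [([0.487, 0.278, 0.024], 0.7)]
side part [([0.452, -0.236, 0.025], 0.97), ([0.434, -0.114, 0.024], 0.66), ([0.663, 0.054, 0.236], 0.63), ([0.345, -0.195, 0.026], 0.59)]
side part_grip [([0.451, -0.229, 0.024], 0.96), ([0.44, -0.114, 0.025], 0.77), ([0.338, -0.192, 0.024], 0.62)]
side scale [([0.675, 0.041, 0.026], 0.6)]
side hook_seat [([0.664, 0.053, 0.234], 0.85), ([0.617, -0.274, 0.067], 0.65), ([0.588, 0.502, 0.032], 0.49)]
side hook_tip [([0.663, 0.052, 0.237], 0.81)]
side readout [([0.615, -0.261, 0.046], 0.88), ([0.672, 0.039, 0.026], 0.48)]
side hold_top [([0.615, -0.274, 0.068], 0.59)]
side other [([0.484, 0.291, 0.022], 0.57)]
```

View pics/top.png

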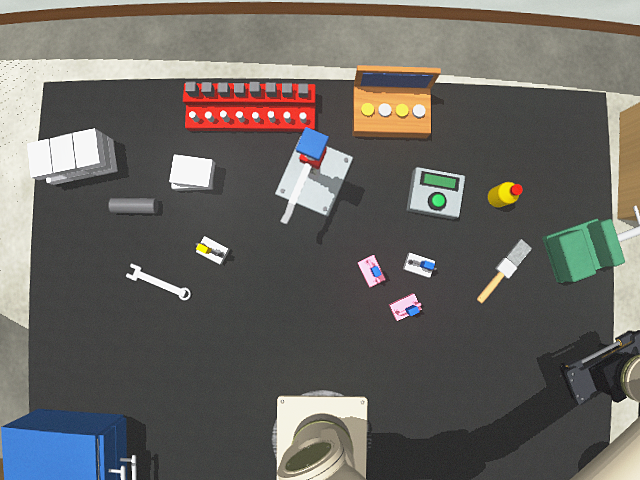

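View pics/side.png

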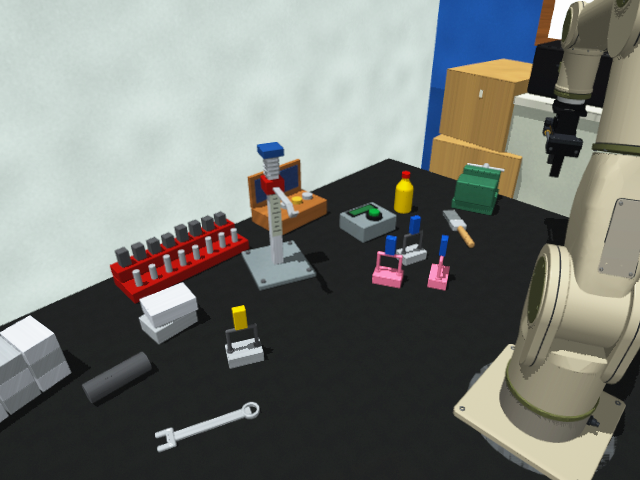

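The top view shows three blue-gripped blocks: bare steel at (420,265), pink at (372,270) and pink at (407,307). The steel one fits the description. The yellow-gripped one at (212,250) is "other". The scale hook runs from (310,165) to (286,220), and the button is at (437,201). Next is an enlarged crop to confirm.

```bash
python3 - <<'E'
from h import *
b=get_image('top');a=get_image('side')
f=lambda im,x,y,w,h:cv2.resize(im[y:y+h,x:x+w],(400,300),interpolation=cv2.INTER_CUBIC)
m=np.vstack([np.hstack([f(b['image'],380,235,80,60),f(b['image'],260,120,120,90+0)]),np.hstack([f(a['image'],360,200,100,75),f(a['image'],230,130,100,75)])])
save(m,'crop.png')
for n in('part','scale'):
    o=outline_of('top',n)
    for d in o[:2]:
        ys,xs=np.nonzero(d['pixels']);print(n,d['conf'],cv2.minAreaRect(np.c_[xs,ys].astype(np.float32)))
for z in(0.025,):
  print(onz(b,(420,265),z),onz(b,(437,201),.06))
# white top face of part
im=b['image'].astype(int);roi=im[245:285,400:442]
mk=(roi.min(2)>150);ys,xs=np.nonzero(mk);print(len(xs),cv2.minAreaRect(np.c_[xs+400,ys+245].astype(np.float32)))
E
```

```text
part 0.9 ((371.10003662109375, 270.7000427246094), (28.174455642700195, 18.335756301879883), 63.43495178222656)
part 0.8 ((405.5055236816406, 306.7974853515625), (21.0838623046875, 30.447751998901367), 64.98310089111328)
scale 0.93 ((311.36895751953125, 181.54888916015625), (57.84429168701172, 97.15863800048828), 24.537729263305664)
[ 0.45609067 -0.24653071  0.025     ] [ 0.61701016 -0.28204168  0.06      ]
338 ((420.3000183105469, 265.1000061035156), (29.725406646728516, 17.70875358581543), 18.43494987487793)
```

View pics/crop.png

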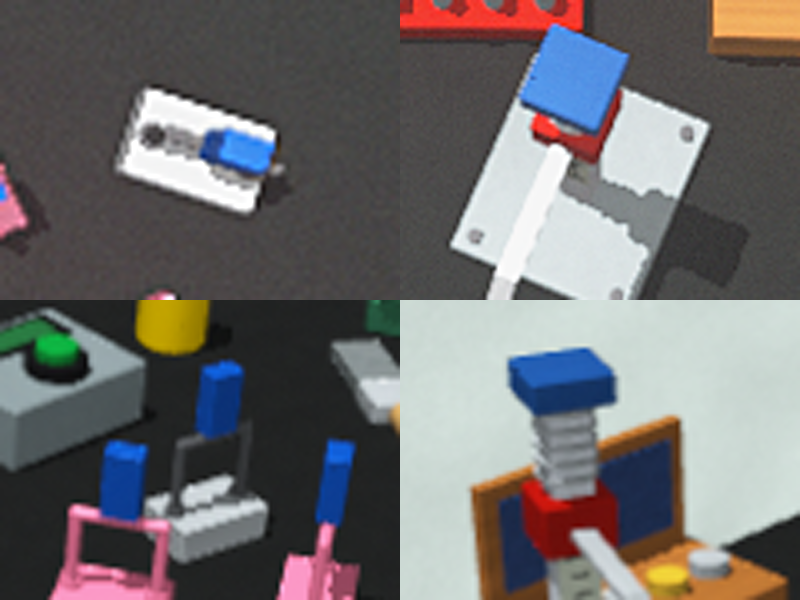

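The crop confirms it. The block at top-view (420,265) is bare white steel with a blue grip, and both neighbours are pink. Next: poses of the part and scale.

```bash
cat >> h.py <<'E'
from scipy.optimize import least_squares
def rot(p,L):
    c,s=np.cos(p[2]),np.sin(p[2]); return np.array([p[0]+c*L[0]-s*L[1],p[1]+s*L[0]+c*L[1],L[2]])
def fit(cams,obs,p0):
    # obs: (cam, local pt, pixel)
    r=least_squares(lambda p:np.concatenate([proj(cams[k],rot(p,L))-uv for k,L,uv in obs]),p0,loss='soft_l1')
    return r.x,np.round(r.fun.reshape(-1,2),1).tolist()
E
python3 - <<'E'
from h import *
b=get_image('top');a=get_image('side');C={'t':b,'s':a}
im=b['image'].astype(int)
hsv=cv2.cvtColor(b['image'],cv2.COLOR_RGB2HSV)
bl=((hsv[:,:,0]>100)&(hsv[:,:,0]<125)&(hsv[:,:,1]>120)).astype(np.uint8)
def blob(m,x0,x1,y0,y1):
    ys,xs=np.nonzero(m[y0:y1,x0:x1]); r=cv2.minAreaRect(np.c_[xs+x0,ys+y0].astype(np.float32)); return r,(xs.mean()+x0,ys.mean()+y0)
rc,cc=blob(bl,285,340,120,170); print('cap',rc,cc)
rg,cg=blob(bl,415,442,252,280); print('grip',rg,cg)
gr=((hsv[:,:,0]>45)&(hsv[:,:,0]<85)&(hsv[:,:,1]>150)).astype(np.uint8)
rb,cb=blob(gr,425,452,190,214); print('btn',rb,cb)
k=1/3.3333
u=lambda x,y:(260+(x-400)*k-.35,120+y*k-.35)
S=[('t',(0.0,0,.328),cc),('t',(-.085+.0,.075,.014),u(450,245)),('t',(0,0,.328),cc)]
cap=[(540,25),(628,52),(598,132),(520,102)]
# cap corners: local order guess +x+y, +x-y,-x-y,-x+y
for (x,y),L in zip(cap,[(.025,.025,.328),(.025,-.025,.328),(-.025,-.025,.328),(-.025,.025,.328)]): S.append(('t',L,u(x,y)))
del S[1]
# side cap top centre & hook
p,r=fit(C,S,[.75,0,-.4]);print('scale',p,np.degrees(p[2]),r)
print('seat',rot(p,(-.135,0,.223)),'tip',rot(p,(-.154,0,.237)),'tip px',proj(b,rot(p,(-.154,0,.237))),'side',proj(a,rot(p,(-.154,0,.237))))
for sx in(1,-1):
  for sy in (1,-1): print('base corner',proj(b,rot(p,(.085*sx,.075*sy,.014))))
# part: block top corners from crop at scale 5
q=[(145,88),(277,125),(250,212),(118,172)]
v=lambda x,y:(380+x/5-.4,235+y/5-.4)
Lc=[(.0225,.035,.025),(.0225,-.035,.025),(-.0225,-.035,.025),(-.0225,.035,.025)]
P=[('t',L,v(*w)) for L,w in zip(Lc,q)]
p2,r2=fit(C,P,[.456,-.245,-.3]);print('part',p2,np.degrees(p2[2]),r2)
print('grip px pred',proj(b,rot(p2,(0,0,.127))),proj(b,rot(p2,(0,0,.105))),'side',proj(a,rot(p2,(0,0,.105))))
print('grip onz',onz(b,cg,.12)); print('btn',onz(b,cb,.062))
for n in('part_grip','hook_tip'):print(n)
E
```

```text
cap ((311.74139404296875, 143.10345458984375), (25.86737060546875, 25.867372512817383), 23.198589324951172) (np.float64(311.91033434650456), np.float64(143.14285714285714))
grip ((427.00006103515625, 265.0), (13.281564712524414, 6.957010269165039), 18.434947967529297) (np.float64(426.96774193548384), np.float64(264.9139784946237))
btn ((438.0, 200.0), (12.0, 12.0), 90.0) (np.float64(437.84496124031006), np.float64(200.05426356589146))
scale [ 0.68544033  0.02944912 -0.31285369] -17.925196255164312 [[-0.4, -0.1], [-0.4, -0.1], [1.8, -0.2], [-0.0, -0.1], [0.6, -0.0], [-0.7, 0.7]]
seat [0.55699334 0.07099875 0.223     ] tip [0.53891562 0.07684648 0.237     ] tip px [288.48025353 223.10411115] side [299.25877458 209.70227831]
base corner [297.0821335  136.10181984]
base corner [351.30904057 154.21697248]
base corner [275.68630846 196.8384309 ]
base corner [330.54291517 215.34157865]
part [ 0.45746467 -0.24426425 -0.27996349] -16.040726287804347 [[0.0, -0.1], [-0.6, 0.4], [0.0, -0.2], [0.5, -0.0]]
grip px pred [428.52431694 264.26972781] [426.35152853 264.31260569] side [413.54130297 224.06081459]
grip onz [ 0.45595847 -0.24222236  0.12      ]
btn [ 0.61915256 -0.28369656  0.062     ]
part_grip
hook_tip
```

Emit:
{"fn": "servo_tool", "kwargs": {"moves": [{"hand":60,"x":1.1,"y":-0.75,"z":0,"yaw":0.7},{"hand":60,"x":2.5,"y":-1.7,"z":0,"yaw":1.6},{"hand":60,"x":4.0,"y":-2.7,"z":0,"yaw":2.6},{"hand":60,"x":5.5,"y":-3.75,"z":0,"yaw":3.6},{"hand":60,"x":7.0,"y":-4.8,"z":0,"yaw":4.6},{"hand":60,"x":8.5,"y":-5.8,"z":0,"yaw":5.6},{"hand":60,"x":9.7,"y":-6.6,"z":0,"yaw":6.3},{"hand":60,"x":10.63,"y":-7.24,"z":0,"yaw":6.75},{"hand":60,"x":10.63,"y":-7.24,"z":0,"yaw":6.75},{"hand":60,"x":10.63,"y":-7.24,"z":0,"yaw":6.75}]}}

```text
t: 2.45
eef_pos: [0.4568, -0.2436, 0.2096]
tcp_rot: [0.99, -0.144, -0.0, 0.0]
force: [-0.5, -0.8, 0.4]
gripper_width: 0.0599
gripper_force: 0.0
```

```bash
python3 - <<'E'
from h import *
s=observe(); q=s['tcp_rot'];print(s['t'],s['eef_pos'],np.degrees(2*np.arctan2(q[1],q[0])),q,s['joint_positions'],s['force'])
w=get_image('wrist');save(w['image'],'w1.png');b=get_image('top')
print('grip pred w',proj(w,[.457,-.243,.127]),proj(w,[.457,-.243,.081]))
print([(np.round(d['point'],4).tolist(),round(d['conf'],2)) for d in boxes_of('wrist','part_grip')])
# scale refit with base corners + tip
C={'t':b};k=.3
u=lambda x,y:(260+(x-400)*k-.35,120+y*k-.35)
S=[('t',(0,0,.328),(311.8,143.1))]
for (x,y),L in zip([(540,25),(628,52),(598,132),(520,102)],[(.025,.025,.328),(.025,-.025,.328),(-.025,-.025,.328),(-.025,.025,.328)]): S.append(('t',L,u(x,y)))
S+=[('t',(.085,-.075,.014),u(710,123)),('t',(-.085,.075,.014),u(450,245))]
p,r=fit(C,S,[.69,0.03,-.4]);print('scale',p,np.degrees(p[2]),r)
print('seat',rot(p,(-.135,0,.223)),'tip',rot(p,(-.154,0,.237)),'tip px',proj(b,rot(p,(-.154,0,.237))))
E
```

```text
2.45 [ 0.45684305 -0.24355606  0.20955861] -16.509760905129138 [ 9.89639134e-01 -1.43576916e-01 -4.75271734e-05  2.28565448e-04] [ 0.66497399  0.11179997 -0.28295711  1.72957092  0.03277426  1.30475294
 -1.48387383] [-0.45142156 -0.81489369  0.41202963]
grip pred w [319.42790852 235.27663895] [319.32229343 220.40192515]
[([0.3583, -0.2117, 0.0241], 0.85), ([0.4664, -0.247, 0.0267], 0.84), ([0.4407, -0.1239, 0.0241], 0.62)]
scale [ 0.68573056  0.0293253  -0.36778914] -21.072765573944647 [[-0.2, -0.2], [2.8, -0.7], [0.5, 0.6], [-0.3, 0.2], [-1.1, -0.3], [-0.2, -0.4], [-0.0, 1.5]]
seat [0.55975874 0.077865   0.223     ] tip [0.54202938 0.08469651 0.237     ] tip px [284.75504557 221.56841958]
```

View pics/w1.png

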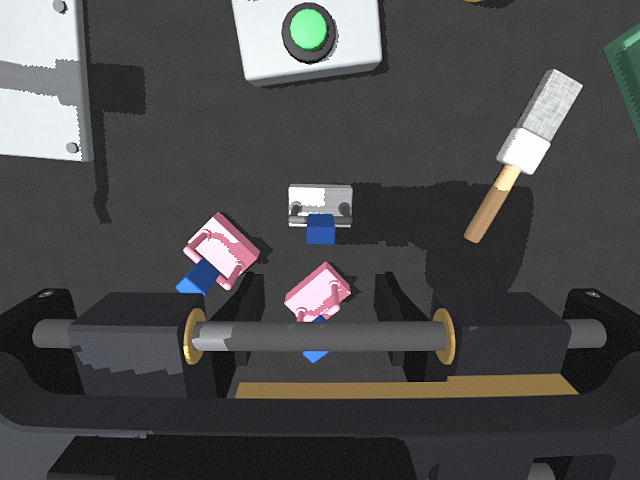

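The wrist view shows the steel part square to the tool at (320,205), with its blue grip at (321,230) where predicted. Descending and grasping.

Emit:
{"fn": "servo_tool", "kwargs": {"moves": [{"hand":60,"x":0,"y":0,"z":1.0},{"hand":60,"x":0,"y":0,"z":2.2},{"hand":60,"x":0,"y":0,"z":3.2},{"hand":60,"x":0,"y":0,"z":3.75},{"hand":60,"x":0,"y":0,"z":3.75},{"hand":10,"x":0,"y":0,"z":3.75},{"hand":10,"x":0,"y":0,"z":3.75},{"hand":10,"x":0,"y":0,"z":3.75},{"hand":10,"x":0,"y":0,"z":3.75}], "squeeze": 40}}

```text
validation failed for argument at $.mo...
```

Emit:
{"fn": "servo_tool", "kwargs": {"moves": [{"hand":60,"x":0,"y":0,"z":1.0,"yaw":0},{"hand":60,"x":0,"y":0,"z":2.2,"yaw":0},{"hand":60,"x":0,"y":0,"z":3.2,"yaw":0},{"hand":60,"x":0,"y":0,"z":3.75,"yaw":0},{"hand":60,"x":0,"y":0,"z":3.75,"yaw":0},{"hand":10,"x":0,"y":0,"z":3.75,"yaw":0},{"hand":10,"x":0,"y":0,"z":3.75,"yaw":0},{"hand":10,"x":0,"y":0,"z":3.75,"yaw":0},{"hand":10,"x":0,"y":0,"z":3.75,"yaw":0}], "squeeze": 40}}

```text
t: 3.72
eef_pos: [0.4573, -0.243, 0.0974]
tcp_rot: [0.99, -0.144, 0.0, 0.0]
force: [-0.3, -0.3, 0.8]
gripper_width: 0.028
gripper_force: 0.0
```

Emit:
{"fn": "servo_tool", "kwargs": {"moves": [{"hand":10,"x":0,"y":0,"z":0,"yaw":0},{"hand":10,"x":0,"y":0,"z":0,"yaw":0},{"hand":10,"x":0,"y":0,"z":0,"yaw":0},{"hand":10,"x":0,"y":0,"z":-0.3,"yaw":0},{"hand":10,"x":0,"y":0,"z":-1.0,"yaw":0},{"hand":10,"x":0,"y":0,"z":-2.2,"yaw":0},{"hand":10,"x":0,"y":0,"z":-3.5,"yaw":0},{"hand":10,"x":0,"y":0,"z":-4.8,"yaw":0},{"hand":10,"x":0,"y":0,"z":-5.7,"yaw":0},{"hand":10,"x":0,"y":0,"z":-5.7,"yaw":0}], "squeeze": 40}}

```text
t: 4.97
eef_pos: [0.4579, -0.2426, 0.2694]
tcp_rot: [0.99, -0.143, 0.001, 0.0]
force: [0.2, 0.3, -7.9]
gripper_width: 0.0238
gripper_force: 40.0
```

```bash
python3 - <<'E'
from h import *
s=observe(); q=s['tcp_rot'];print(s['t'],s['eef_pos'],np.degrees(2*np.arctan2(q[1],q[0])),s['force'],s['gripper_force'],s['wrist_torque'])
w=get_image('wrist');b=get_image('top');a=get_image('side')
print([(np.round(d['point'],4).tolist(),round(d['conf'],2)) for d in boxes_of('wrist','hook_tip')])
f=lambda im,x,y,ww,h:cv2.resize(im[y:y+h,x:x+ww],(400,300),interpolation=cv2.INTER_CUBIC)
m=np.vstack([np.hstack([f(b['image'],260,120,120,90),f(b['image'],270,180,60,45)]),np.hstack([f(a['image'],230,130,100,75),cv2.resize(w['image'],(400,300))])])
save(m,'m2.png')
p=[.68573,.02933,-.36779]
for cam,n in((b,'t'),(a,'s')): print(n,proj(cam,rot(p,(-.154,0,.237))),proj(cam,rot(p,(-.154,.007,.237))),proj(cam,rot(p,(-.154,-.007,.237))),proj(cam,rot(p,(0,0,.328))))
E
```

```text
4.975 [ 0.45787595 -0.24263069  0.26936546] -16.46970101983632 [ 0.20483772  0.33647858 -7.89308123] 39.96715307235718 [-0.01120372  0.04633162 -0.0208464 ]
[]
t [284.75273555 221.56863099] [281.65446417 220.32693683] [287.85289551 222.81109963] [311.56774227 142.86812992]
s [295.48094061 210.4702853 ] [292.3450762  211.12410854] [298.60063321 209.82006112] [269.16641858 145.6475523 ]
```

View pics/m2.png

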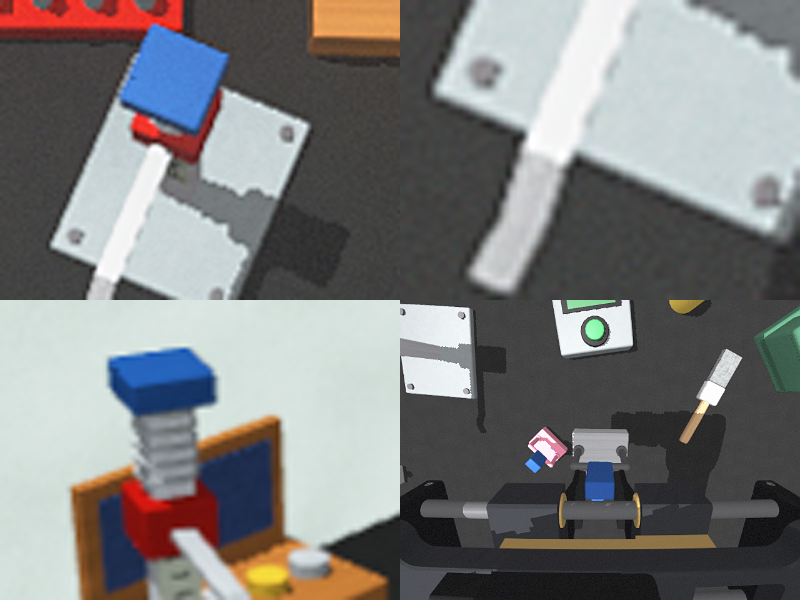

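```bash
python3 - <<'E'
from h import *
b=get_image('top')
g=cv2.cvtColor(b['image'],cv2.COLOR_RGB2GRAY)
A=onz(b,(306.8,164.7),.238);B=onz(b,(283.7,222.6),.237);print(A,B,np.degrees(np.arctan2(*(A-B)[[1,0]])))
# arm mask: bright white, row centroids
pts=[]
for y in range(170,204):
    xs=np.nonzero(b['image'][y,270:325].min(1)>232)[0]+270
    if len(xs)>3: pts.append((xs.mean(),y,len(xs)))
W=np.array([onz(b,q[:2],.238)[:2] for q in pts]);print(len(W),[q[2] for q in pts])
d=np.polyfit(W[:,0],W[:,1],1);print('yaw',np.degrees(np.arctan(d[0])),'y at .56',np.polyval(d,.56),'tip',np.polyval(d,B[0]))
# base plate
o=outline_of('top','scale')[0]
c=cv2.imread  # noqa
E
```

```text
[0.66310673 0.04061286 0.238     ] [0.53983393 0.08686072 0.237     ] -20.564423970381874
33 [6, 7, 7, 7, 6, 7, 7, 7, 7, 8, 7, 6, 7, 6, 7, 7, 8, 7, 7, 7, 6, 7, 7, 8, 7, 8, 7, 6, 7, 7, 8, 7, 6]
yaw -22.253050730475135 y at .56 0.08096543655306598 tip 0.08921684649150788
```

Emit:
{"fn": "servo_tool", "kwargs": {"moves": [{"hand":10,"x":-0.1,"y":-0.5,"z":0,"yaw":0.05},{"hand":10,"x":-0.32,"y":-1.6,"z":0,"yaw":0.1},{"hand":10,"x":-0.62,"y":-3.1,"z":0,"yaw":0.2},{"hand":10,"x":-0.94,"y":-4.7,"z":0,"yaw":0.35},{"hand":10,"x":-1.26,"y":-6.3,"z":0,"yaw":0.5},{"hand":10,"x":-1.58,"y":-7.9,"z":0,"yaw":0.6},{"hand":10,"x":-1.88,"y":-9.4,"z":0,"yaw":0.7},{"hand":10,"x":-2.12,"y":-10.6,"z":0,"yaw":0.8},{"hand":10,"x":-2.25,"y":-11.25,"z":0,"yaw":0.83},{"hand":10,"x":-2.29,"y":-11.46,"z":0,"yaw":0.83}]}}

```text
t: 6.52
eef_pos: [0.4883, 0.1085, 0.2679]
tcp_rot: [0.983, -0.185, -0.0, -0.0]
force: [0.9, -1.2, -7.3]
gripper_width: 0.0238
gripper_force: 40.0
```

Emit:
{"fn": "servo_tool", "kwargs": {"moves": [{"hand":10,"x":0,"y":0,"z":0,"yaw":0},{"hand":10,"x":0,"y":0,"z":0,"yaw":0},{"hand":10,"x":0,"y":0,"z":0,"yaw":0}]}}

```text
t: 6.9
eef_pos: [0.4891, 0.1054, 0.268]
tcp_rot: [0.982, -0.187, 0.0, 0.0]
force: [-0.3, -0.7, -6.4]
gripper_width: 0.0242
gripper_force: 40.0
```

```bash
python3 - <<'E'
from h import *
s=observe(); q=s['tcp_rot'];print(s['t'],s['eef_pos'],np.degrees(2*np.arctan2(q[1],q[0])),s['force'],s['gripper_force'],s['wrist_torque'],s['joint_positions'])
w=get_image('wrist');b=get_image('top');a=get_image('side')
T=s['eef_pos'];P=[T[0],T[1],np.arctan2(q[1],q[0])*2]
for L in((0,-.0,-.02),(.0225,.035,-.072),(.0225,-.035,-.072)): print('w',proj(w,rot(P,(L[0],L[1],T[2]+L[2]))),'s',proj(a,rot(P,(L[0],L[1],T[2]+L[2]))))
p=[.68573,.02933,-.37]
print('tip',proj(w,(.5415,.0862,.237)),proj(a,(.5415,.0862,.237)))
m=np.vstack([w['image'][:,:,:]])
save(w['image'],'w3.png')
save(cv2.resize(a['image'][160:280,210:370],(800,600),interpolation=cv2.INTER_CUBIC),'s3.png')
E
```

```text
6.9 [0.48906466 0.10538045 0.26802786] -21.567657723906954 [-0.27623684 -0.67823302 -6.39183521] 39.96704578399658 [ 0.07803672 -0.07779641  0.01093588] [ 0.29665255  0.06885839 -0.62373902  1.66222097  0.0409952   1.42360619
 -2.27920205]
w [320.47231165 265.27952417] s [305.73783491 217.78345426]
w [274.60012059 211.54663548] s [286.26916048 238.61821308]
w [365.72380964 211.52040296] s [317.66844497 231.54921084]
tip [318.17155878 175.01521458] [295.12197662 210.793583  ]
```

View pics/w3.png

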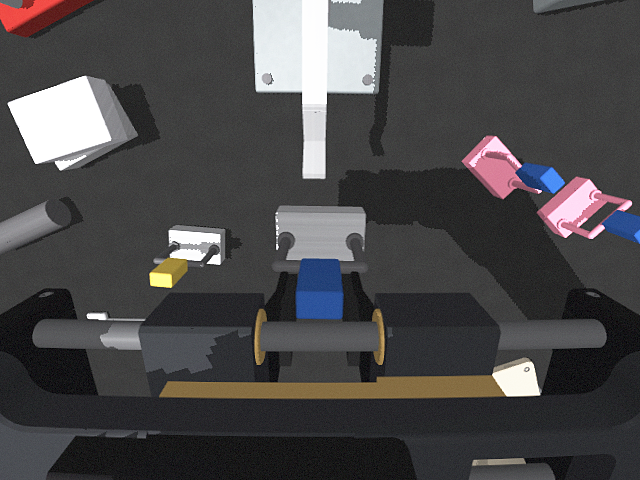

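View pics/s3.png

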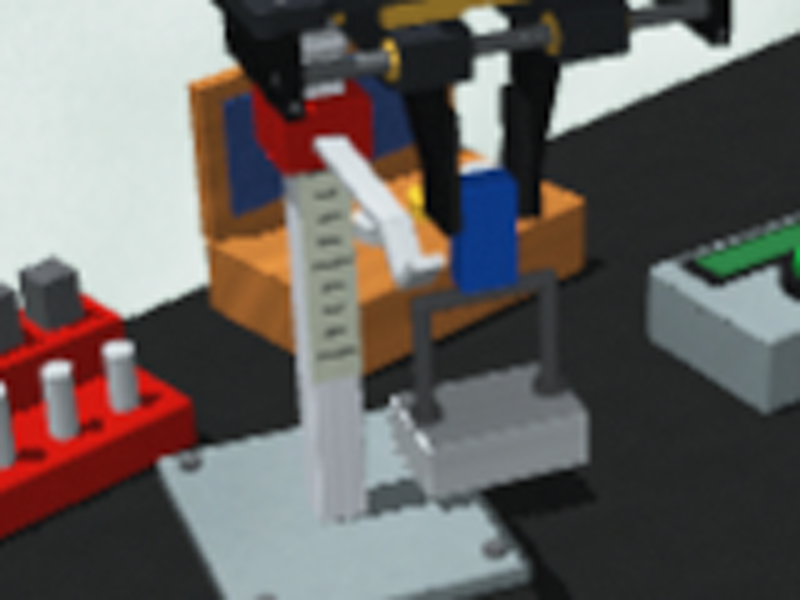

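The wrist view shows the hook end at (315,178), parallel to the tool and about 3.5 mm to the left. In the side view the bar is where predicted, above the tip. Sliding in over the seat.

Emit:
{"fn": "servo_tool", "kwargs": {"moves": [{"hand":10,"x":0.1,"y":-0.05,"z":0,"yaw":0},{"hand":10,"x":0.4,"y":-0.12,"z":0,"yaw":0},{"hand":10,"x":0.8,"y":-0.12,"z":0,"yaw":0},{"hand":10,"x":1.2,"y":-0.12,"z":0,"yaw":0},{"hand":10,"x":1.6,"y":-0.12,"z":0,"yaw":0},{"hand":10,"x":2.0,"y":-0.12,"z":0,"yaw":0},{"hand":10,"x":2.3,"y":-0.12,"z":0,"yaw":0},{"hand":10,"x":2.45,"y":-0.12,"z":0,"yaw":0},{"hand":10,"x":2.5,"y":-0.12,"z":0,"yaw":0},{"hand":10,"x":2.5,"y":-0.12,"z":0,"yaw":0}]}}

```text
t: 8.3
eef_pos: [0.56, 0.0823, 0.2681]
tcp_rot: [0.983, -0.186, 0.0, 0.0]
force: [-0.8, 0.4, -7.4]
gripper_width: 0.0234
gripper_force: 40.0
```

Emit:
{"fn": "servo_tool", "kwargs": {"moves": [{"hand":10,"x":0,"y":0,"z":0,"yaw":0},{"hand":10,"x":0,"y":0,"z":0,"yaw":0},{"hand":10,"x":0,"y":0,"z":0,"yaw":0}]}}

```text
t: 8.68
eef_pos: [0.56, 0.0822, 0.2681]
tcp_rot: [0.982, -0.186, 0.0, 0.0]
force: [-0.3, -0.0, -7.2]
gripper_width: 0.0237
gripper_force: 40.0
```

```bash
python3 - <<'E'
from h import *
s=observe(); q=s['tcp_rot'];print(s['t'],s['eef_pos'],np.degrees(2*np.arctan2(q[1],q[0])),s['force'],s['gripper_force'],s['wrist_torque'])
w=get_image('wrist');a=get_image('side')
m=np.hstack([cv2.resize(w['image'][120:360,160:480],(400,300),interpolation=cv2.INTER_CUBIC),cv2.resize(a['image'][175:250,250:350],(400,300),interpolation=cv2.INTER_CUBIC)])
save(m,'m4.png')
E
```

```text
8.675 [0.5600336  0.08219629 0.26810105] -21.47987551744087 [-0.32031602 -0.03816176 -7.24394644] 39.96730327606201 [0.07080981 0.0379395  0.01077513]
```

View pics/m4.png

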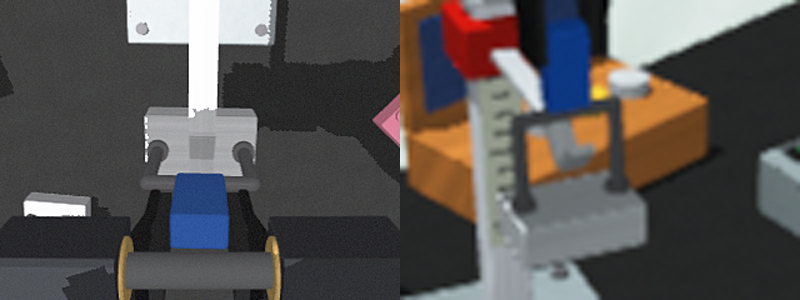

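The wrist view shows the hook arm centred over the eye, and the side view shows the tip through the opening. Lowering to a partial load, then checking side force.

Emit:
{"fn": "servo_tool", "kwargs": {"moves": [{"hand":10,"x":0,"y":0,"z":0.2,"yaw":0},{"hand":10,"x":0,"y":0,"z":0.45,"yaw":0},{"hand":10,"x":0,"y":0,"z":0.6,"yaw":0},{"hand":10,"x":0,"y":0,"z":0.7,"yaw":0},{"hand":10,"x":0,"y":0,"z":0.8,"yaw":0},{"hand":10,"x":0,"y":0,"z":0.9,"yaw":0},{"hand":10,"x":0,"y":0,"z":1.0,"yaw":0},{"hand":10,"x":0,"y":0,"z":1.12,"yaw":0},{"hand":10,"x":0,"y":0,"z":1.24,"yaw":0},{"hand":10,"x":0,"y":0,"z":1.35,"yaw":0}]}}

```text
t: 10.02
eef_pos: [0.5602, 0.0821, 0.2274]
tcp_rot: [0.982, -0.186, 0.0, -0.0]
force: [0.7, -0.3, -5.4]
gripper_width: 0.0233
gripper_force: 40.0
```

Emit:
{"fn": "servo_tool", "kwargs": {"moves": [{"hand":10,"x":0,"y":0,"z":0,"yaw":0},{"hand":10,"x":0,"y":0,"z":0,"yaw":0},{"hand":10,"x":0,"y":0,"z":0,"yaw":0}]}}

```text
t: 10.4
eef_pos: [0.5602, 0.0821, 0.2277]
tcp_rot: [0.982, -0.186, 0.0, 0.0]
force: [2.0, 0.1, -4.2]
gripper_width: 0.0236
gripper_force: 40.0
```

```bash
cat > st.py <<'E'
from h import *
F=[];M=[]
for i in range(6):
    s=observe();F.append(s['force']);M.append(s['wrist_torque']); get_image('side') if i<5 else 0
F=np.array(F);q=s['tcp_rot'];th=2*np.arctan2(q[1],q[0]);c,sn=np.cos(th),np.sin(th)
m=F.mean(0);print(round(s['t'],2),'eef',np.round(s['eef_pos'],4),'F',m.round(2),'sd',F.std(0).round(2),'local x,y',round(c*m[0]+sn*m[1],2),round(-sn*m[0]+c*m[1],2),'M',np.mean(M,0).round(3),s['gripper_width'])
a=get_image('side')['image'];hsv=cv2.cvtColor(a,cv2.COLOR_RGB2HSV)
r=((hsv[:,:,0]<6)|(hsv[:,:,0]>174))&(hsv[:,:,1]>180);ys,xs=np.nonzero(r[150:300,255:300]);print('carriage px',xs.mean()+255,ys.mean()+150,len(xs))
E
python3 st.py
```

```text
10.65 eef [0.5602 0.0821 0.2276] F [ 0.86  0.21 -5.01] sd [0.8  0.18 0.52] local x,y 0.72 0.51 M [ 0.037 -0.203  0.007] 0.023748394544416056
carriage px 268.3592233009709 191.126213592233 206
```

Emit:
{"fn": "servo_tool", "kwargs": {"moves": [{"hand":10,"x":0.02,"y":0,"z":0.05,"yaw":0},{"hand":10,"x":0.04,"y":0,"z":0.15,"yaw":0},{"hand":10,"x":0.05,"y":0,"z":0.3,"yaw":0},{"hand":10,"x":0.05,"y":0,"z":0.45,"yaw":0},{"hand":10,"x":0.05,"y":0,"z":0.6,"yaw":0},{"hand":10,"x":0.05,"y":0,"z":0.75,"yaw":0},{"hand":10,"x":0.05,"y":0,"z":0.9,"yaw":0},{"hand":10,"x":0.05,"y":0,"z":1.03,"yaw":0},{"hand":10,"x":0.05,"y":0,"z":1.1,"yaw":0},{"hand":10,"x":0.05,"y":0,"z":1.1,"yaw":0}]}}

```text
t: 11.95
eef_pos: [0.5616, 0.0816, 0.1945]
tcp_rot: [0.982, -0.186, 0.0, 0.0]
force: [1.3, 0.4, -2.5]
gripper_width: 0.0233
gripper_force: 40.0
```

```bash
sed -i 's/range(6)/range(12)/;s/i<5/i<11/' st.py; python3 st.py
```

```text
12.5 eef [0.5616 0.0816 0.1946] F [ 1.22 -0.46 -2.14] sd [0.51 0.63 0.45] local x,y 1.3 0.02 M [-0.078 -0.268 -0.   ] 0.02369650816386188
carriage px 269.3448275862069 203.72413793103448 174
```

Emit:
{"fn": "servo_tool", "kwargs": {"moves": [{"hand":10,"x":0.02,"y":0,"z":0.05,"yaw":0},{"hand":10,"x":0.04,"y":0,"z":0.15,"yaw":0},{"hand":10,"x":0.05,"y":0,"z":0.27,"yaw":0},{"hand":10,"x":0.05,"y":0,"z":0.37,"yaw":0},{"hand":10,"x":0.05,"y":0,"z":0.43,"yaw":0},{"hand":10,"x":0.05,"y":0,"z":0.43,"yaw":0}]}}

```text
t: 13.3
eef_pos: [0.5625, 0.0813, 0.1814]
tcp_rot: [0.983, -0.186, -0.0, 0.0]
force: [-4.2, 2.0, -0.6]
gripper_width: 0.0231
gripper_force: 40.0
```

```bash
python3 st.py
```

```text
13.85 eef [0.5626 0.0812 0.1817] F [-4.78  1.66 -1.22] sd [0.66 0.51 0.42] local x,y -5.05 -0.21 M [0.526 1.338 0.006] 0.023735299574967714
carriage px 269.75 208.7682926829268 164
```

Emit:
{"fn": "servo_tool", "kwargs": {"moves": [{"hand":10,"x":-0.015,"y":0,"z":0.05,"yaw":0},{"hand":10,"x":-0.03,"y":0,"z":0.12,"yaw":0},{"hand":10,"x":-0.035,"y":0,"z":0.2,"yaw":0},{"hand":10,"x":-0.035,"y":0,"z":0.25,"yaw":0},{"hand":10,"x":-0.035,"y":0,"z":0.25,"yaw":0}]}}

```text
t: 14.52
eef_pos: [0.5622, 0.0814, 0.1742]
tcp_rot: [0.982, -0.186, 0.0, -0.0]
force: [-1.4, 1.3, -0.3]
gripper_width: 0.0235
gripper_force: 40.0
```

```bash
sed -i 's/range(12)/range(24)/;s/i<11/i<23/' st.py; python3 st.py
```

```text
15.68 eef [0.562  0.0814 0.1742] F [-0.78  0.96 -0.42] sd [0.72 0.58 0.52] local x,y -1.08 0.61 M [0.25  0.235 0.003] 0.023552353061376437
carriage px 269.6125 211.24375 160
```

Emit:
{"fn": "servo_tool", "kwargs": {"moves": [{"hand":10,"x":-0.01,"y":0,"z":0.06,"yaw":0},{"hand":10,"x":-0.01,"y":0,"z":0.14,"yaw":0},{"hand":10,"x":-0.01,"y":0,"z":0.22,"yaw":0},{"hand":10,"x":-0.01,"y":0,"z":0.28,"yaw":0},{"hand":10,"x":-0.01,"y":0,"z":0.28,"yaw":0},{"hand":10,"x":-0.01,"y":0,"z":0.28,"yaw":0}]}}

```text
t: 16.48
eef_pos: [0.5618, 0.0815, 0.1659]
tcp_rot: [0.982, -0.186, 0.0, 0.0]
force: [1.9, -0.3, 0.0]
gripper_width: 0.0235
gripper_force: 40.0
```

```bash
python3 st.py
```

```text
17.62 eef [0.5617 0.0815 0.1658] F [ 2.36 -0.32  0.46] sd [0.56 0.48 0.56] local x,y 2.31 0.57 M [ 0.003 -0.559  0.003] 0.023467008321653708
carriage px 269.7891156462585 214.40816326530614 147
```

Emit:
{"fn": "servo_tool", "kwargs": {"moves": [{"hand":10,"x":0.005,"y":0,"z":0,"yaw":0},{"hand":10,"x":0.009,"y":0,"z":0,"yaw":0},{"hand":10,"x":0.009,"y":0,"z":0,"yaw":0},{"hand":10,"x":0.009,"y":0,"z":0,"yaw":0}], "squeeze": 15}}

```text
t: 18.18
eef_pos: [0.5617, 0.0815, 0.1657]
tcp_rot: [0.982, -0.186, -0.0, 0.0]
force: [0.4, -0.2, 0.5]
gripper_width: 0.0239
gripper_force: 15.0
```

```bash
python3 st.py
```

```text
19.32 eef [0.5619 0.0814 0.1657] F [ 0.08 -0.14  0.6 ] sd [0.62 0.32 0.35] local x,y 0.12 -0.1 M [ 0.004  0.046 -0.004] 0.02392357768576505
carriage px 269.94594594594594 214.4527027027027 148
```

Emit:
{"fn": "servo_tool", "kwargs": {"moves": [{"hand":30,"x":0,"y":0,"z":0,"yaw":0},{"hand":45,"x":0,"y":0,"z":0,"yaw":0},{"hand":55,"x":0,"y":0,"z":0,"yaw":0},{"hand":55,"x":0,"y":0,"z":0,"yaw":0},{"hand":55,"x":0,"y":0,"z":0,"yaw":0}]}}

```text
t: 20.0
eef_pos: [0.5619, 0.0814, 0.1657]
tcp_rot: [0.982, -0.186, 0.0, 0.0]
force: [-0.3, -0.5, -0.4]
gripper_width: 0.0535
gripper_force: 0.0
```

```bash
python3 st.py; python3 - <<'E'
from h import *
w=get_image('wrist');a=get_image('side')
m=np.hstack([cv2.resize(w['image'][120:360,160:480],(400,300),interpolation=cv2.INTER_CUBIC),cv2.resize(a['image'][175:265,240:360],(400,300),interpolation=cv2.INTER_CUBIC)])
save(m,'m5.png')
E
```

```text
21.15 eef [0.5619 0.0815 0.1658] F [-0.1  -0.06  0.01] sd [0.49 0.55 0.62] local x,y -0.08 -0.09 M [ 0.077  0.025 -0.001] 0.05497757530602223
carriage px 273.5660377358491 214.18867924528303 106
```

View pics/m5.png

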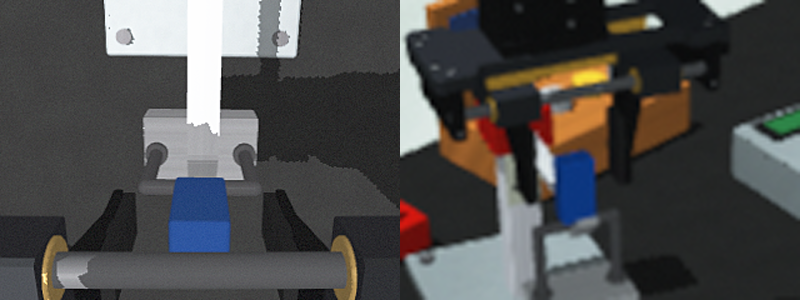

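The side view shows the block hanging freely on the hook with the fingers open either side of the grip. Retracting straight up.

Emit:
{"fn": "servo_tool", "kwargs": {"moves": [{"hand":55,"x":0,"y":0,"z":-0.2,"yaw":0},{"hand":55,"x":0,"y":0,"z":-0.6,"yaw":0},{"hand":55,"x":0,"y":0,"z":-1.1,"yaw":0},{"hand":55,"x":0,"y":0,"z":-1.7,"yaw":0},{"hand":55,"x":0,"y":0,"z":-2.4,"yaw":0},{"hand":55,"x":0,"y":0,"z":-3.1,"yaw":0},{"hand":55,"x":0,"y":0,"z":-3.5,"yaw":0},{"hand":20,"x":0,"y":0.5,"z":-3.5,"yaw":0},{"hand":0,"x":0,"y":1.5,"z":-3.5,"yaw":0},{"hand":0,"x":0,"y":3.0,"z":-3.5,"yaw":0}]}}

```text
t: 22.55
eef_pos: [0.5279, -0.0032, 0.2698]
tcp_rot: [0.983, -0.186, -0.001, -0.0]
force: [-0.4, 0.1, 0.1]
gripper_width: 0.0329
gripper_force: 0.0
```

Emit:
{"fn": "servo_tool", "kwargs": {"moves": [{"hand":0,"x":0,"y":1.5,"z":0,"yaw":0},{"hand":0,"x":0.5,"y":3.0,"z":0,"yaw":0},{"hand":0,"x":1.5,"y":4.2,"z":0,"yaw":0},{"hand":0,"x":2.7,"y":5.3,"z":0,"yaw":0},{"hand":0,"x":3.9,"y":6.3,"z":0,"yaw":0},{"hand":0,"x":5.1,"y":7.0,"z":0.5,"yaw":0},{"hand":0,"x":5.9,"y":7.4,"z":1.3,"yaw":0},{"hand":0,"x":6.2,"y":7.6,"z":2.0,"yaw":0},{"hand":0,"x":6.2,"y":7.6,"z":2.7,"yaw":0},{"hand":0,"x":6.2,"y":7.6,"z":3.0,"yaw":0}]}}

```text
t: 23.8
eef_pos: [0.6172, -0.2822, 0.179]
tcp_rot: [0.983, -0.186, -0.001, -0.0]
force: [0.2, 0.9, -0.0]
gripper_width: 0.0007
gripper_force: 0.0
```

```bash
python3 - <<'E'
from h import *
s=observe();print(s['t'],s['eef_pos'],s['gripper_width'],s['force'])
# button by triangulation: top & side & wrist green centroid
R=[]
for n in('top','side','wrist'):
    c=get_image(n);hsv=cv2.cvtColor(c['image'],cv2.COLOR_RGB2HSV)
    m=((hsv[:,:,0]>45)&(hsv[:,:,0]<80)&(hsv[:,:,1]>150)&(hsv[:,:,2]>130)).astype(np.uint8)
    e=proj(c,(.618,-.283,.065));k,l,st,ce=cv2.connectedComponentsWithStats(m)
    j=[i for i in range(1,k) if st[i,4]>15];j.sort(key=lambda i:np.hypot(*(ce[i]-e)))
    print(n,e,[(ce[i].round(1).tolist(),int(st[i,4])) for i in j[:2]])
    if j: R.append((c,ce[j[0]],onz(c,ce[j[0]],.065)))
    if n=='side': W=c['image']
print([r[2].round(4).tolist() for r in R])
r=least_squares(lambda X:np.concatenate([proj(c,X)-u for c,u,_ in R[:2]]),[.618,-.283,.065]);print(r.x,r.fun)
save(cv2.resize(W[160:280,230:390],(800,600),interpolation=cv2.INTER_CUBIC),'s6.png')
E
```

```text
23.8 [ 0.61722098 -0.28218983  0.17902271] 0.0006555214972451529 [ 0.16683934  0.94323286 -0.00482105]
top [437.88015386 200.33283329] [([437.7, 200.6], 46)]
side [373.60906833 212.18777226] []
wrist [320.68777507 223.3668663 ] []
[[0.6172, -0.2825, 0.065]]
[ 0.61727129 -0.28258218  0.06478208] [ 9.31868840e-08 -2.91641584e-07]
```

View pics/s6.png

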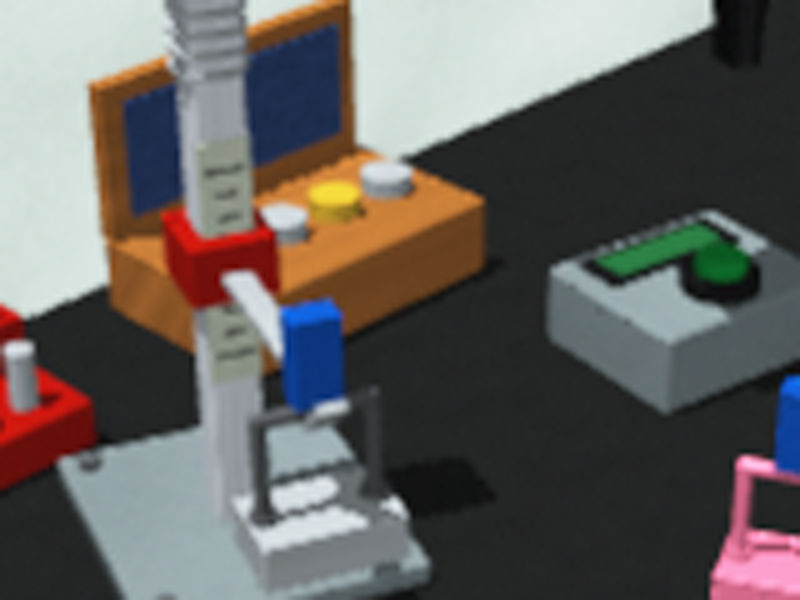

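The side view shows the block hanging at rest on the hook, with the button centre at about (374,212). Descending on the button.

Emit:
{"fn": "servo_tool", "kwargs": {"moves": [{"hand":0,"x":0.02,"y":0.02,"z":0.6,"yaw":0},{"hand":0,"x":0.02,"y":0.02,"z":1.5,"yaw":0},{"hand":0,"x":0.02,"y":0.02,"z":2.4,"yaw":0},{"hand":0,"x":0.02,"y":0.02,"z":3.0,"yaw":0},{"hand":0,"x":0.02,"y":0.02,"z":3.3,"yaw":0},{"hand":0,"x":0.02,"y":0.02,"z":3.4,"yaw":0},{"hand":0,"x":0.02,"y":0.02,"z":3.5,"yaw":0},{"hand":0,"x":0.02,"y":0.02,"z":3.58,"yaw":0},{"hand":0,"x":0.02,"y":0.02,"z":3.58,"yaw":0}]}}

```text
t: 25.08
eef_pos: [0.6189, -0.2834, 0.0735]
tcp_rot: [0.982, -0.186, 0.0, 0.0]
force: [-0.1, -0.2, -0.4]
gripper_width: 0.0007
gripper_force: 0.0
```

Emit:
{"fn": "servo_tool", "kwargs": {"moves": [{"hand":0,"x":0,"y":0,"z":0.07,"yaw":0},{"hand":0,"x":0,"y":0,"z":0.14,"yaw":0},{"hand":0,"x":0,"y":0,"z":0.2,"yaw":0},{"hand":0,"x":0,"y":0,"z":0.2,"yaw":0}]}}

```text
t: 25.58
eef_pos: [0.6187, -0.2833, 0.0671]
tcp_rot: [0.982, -0.186, -0.0, -0.0]
force: [0.5, 0.3, -1.0]
gripper_width: 0.0005
gripper_force: 0.0
```

Emit:
{"fn": "servo_tool", "kwargs": {"moves": [{"hand":0,"x":0,"y":0,"z":0.06,"yaw":0},{"hand":0,"x":0,"y":0,"z":0.12,"yaw":0},{"hand":0,"x":0,"y":0,"z":0.16,"yaw":0},{"hand":0,"x":0,"y":0,"z":0.16,"yaw":0}]}}

```text
t: 26.08
eef_pos: [0.6188, -0.2833, 0.0624]
tcp_rot: [0.982, -0.186, -0.0, 0.0]
force: [0.3, 0.9, 0.1]
gripper_width: 0.0003
gripper_force: 0.0
```

Emit:
{"fn": "servo_tool", "kwargs": {"moves": [{"hand":0,"x":0,"y":0,"z":0.05,"yaw":0},{"hand":0,"x":0,"y":0,"z":0.1,"yaw":0},{"hand":0,"x":0,"y":0,"z":0.1,"yaw":0}]}}

```text
t: 26.45
eef_pos: [0.6189, -0.2834, 0.0596]
tcp_rot: [0.982, -0.186, 0.0, 0.0]
force: [0.1, -1.2, 0.6]
gripper_width: 0.0003
gripper_force: 0.7
```

```bash
python3 st.py; python3 - <<'E'
from h import *
a=get_image('side');im=a['image']
s=observe();T=s['eef_pos']
print('tip px side',proj(a,(T[0],T[1],T[2]-.008)),'btn pred',proj(a,(.618,-.283,.065)),proj(a,(.618,-.283,.05)))
hsv=cv2.cvtColor(im,cv2.COLOR_RGB2HSV)
for y in range(190,228): print(y,''.join('G' if (45<h<85 and S>120 and V>60) else ('#' if V<45 else ('+' if V<110 else '.')) for h,S,V in hsv[y,345:405]))
print([(np.round(d['point'],4).tolist(),round(d['conf'],2)) for d in boxes_of('side','hold_top')])
E
```

```text
27.6 eef [ 0.6189 -0.2834  0.0596] F [-0.09 -0.19  0.8 ] sd [0.45 0.53 0.49] local x,y -0.01 -0.21 M [ 0.063  0.044 -0.016] 0.00042856596756857805
carriage px 272.582995951417 211.04048582995952 247
tip px side [373.19481622 216.12323116] btn pred [373.60906833 212.18777226] [373.3121066  216.75535743]
190 #############+++++++++++++.+######################..........
191 ############++++++++++++#+++######################..........
192 ############++++++++#####++#######################..........
193 #############++###################################..........
194 ##################################################..........
195 ##################################################..........
196 #################################################+..........
197 #################################################+..........
198 #################################################+..........
199 #################################################+..........
200 #################################################+..........
201 #################################################...........
202 ############
[... 1007 characters left out ...]
++++++++########
218 ..........++++++++++++###############+++++++++++++++########
219 ...........++++++++++++#############++++++++++++++++########
220 ............++++++++++++++#######+++++++++++++++++++########
221 ....+........++++++++++++++++++++++++++++++++++++++#########
222 ....++........+++++++++++++++++++++++++++++++++++++#########
223 ...............++++++++++++++++++++++++++++++++++++#########
224 ..........+.....+++++++++++++++++++++++++++++++++++#########
225 .................++++++++++++++++++++++++++++++++++#########
226 ...................+...++++++++++++++++++++++++++++#########
227 .......................++++++++++++++++++++++++++++#########
[([0.6472, 0.3703, 0.024], 0.69)]
```

Emit:
{"fn": "servo_tool", "kwargs": {"moves": [{"hand":0,"x":0,"y":0,"z":0.05,"yaw":0},{"hand":0,"x":0,"y":0,"z":0.1,"yaw":0},{"hand":0,"x":0,"y":0,"z":0.1,"yaw":0},{"hand":0,"x":0,"y":0,"z":0.1,"yaw":0}]}}

```text
t: 28.25
eef_pos: [0.6189, -0.2834, 0.0567]
tcp_rot: [0.982, -0.186, 0.0, 0.0]
force: [-0.0, -0.0, 2.7]
gripper_width: 0.0005
gripper_force: 1.5
```

Emit:
{"fn": "servo_tool", "kwargs": {"moves": [{"hand":0,"x":0,"y":0,"z":0.04,"yaw":0},{"hand":0,"x":0,"y":0,"z":0.07,"yaw":0},{"hand":0,"x":0,"y":0,"z":0.07,"yaw":0}]}}

```text
t: 28.62
eef_pos: [0.6189, -0.2834, 0.0545]
tcp_rot: [0.982, -0.186, 0.0, 0.0]
force: [-1.1, -0.7, 4.2]
gripper_width: 0.0003
gripper_force: 2.1
```

```bash
sed -i 's/range(24)/range(8)/;s/i<23/i<7/' st.py; python3 st.py
```

```text
28.98 eef [ 0.6189 -0.2834  0.0545] F [-0.79  0.16  3.99] sd [0.42 0.65 0.3 ] local x,y -0.8 -0.14 M [ 0.135  0.196 -0.003] 0.0004304401873876822
carriage px 272.582995951417 211.04048582995952 247
```

Emit:
{"fn": "servo_tool", "kwargs": {"moves": [{"hand":0,"x":0,"y":0,"z":0.04,"yaw":0},{"hand":0,"x":0,"y":0,"z":0.08,"yaw":0},{"hand":0,"x":0,"y":0,"z":0.08,"yaw":0},{"hand":0,"x":0,"y":0,"z":0.08,"yaw":0}]}}

```text
t: 29.52
eef_pos: [0.619, -0.2834, 0.0534]
tcp_rot: [0.982, -0.186, 0.0, 0.0]
force: [-4.7, 2.1, 14.3]
gripper_width: 0.0005
gripper_force: 7.1
```

Bottomed on the stop at 14 N. Releasing and lifting clear.

Emit:
{"fn": "servo_tool", "kwargs": {"moves": [{"hand":0,"x":0,"y":0,"z":-0.15,"yaw":0},{"hand":0,"x":0,"y":0,"z":-0.4,"yaw":0},{"hand":0,"x":0,"y":0,"z":-0.9,"yaw":0},{"hand":0,"x":0,"y":0,"z":-1.8,"yaw":0},{"hand":0,"x":0,"y":0,"z":-2.8,"yaw":0},{"hand":0,"x":0,"y":0,"z":-3.5,"yaw":0},{"hand":0,"x":0,"y":0,"z":-3.5,"yaw":0},{"hand":0,"x":0,"y":0,"z":-3.5,"yaw":0}]}}

```text
t: 30.52
eef_pos: [0.6184, -0.2832, 0.1562]
tcp_rot: [0.982, -0.186, -0.001, -0.0]
force: [1.1, 0.5, 0.4]
gripper_width: 0.0004
gripper_force: 0.0
```

```bash
python3 st.py; python3 - <<'E'
from h import *
a=get_image('side');hsv=cv2.cvtColor(a['image'],cv2.COLOR_RGB2HSV)
m=(hsv[:,:,0]>45)&(hsv[:,:,0]<85)&(hsv[:,:,1]>120)&(hsv[:,:,2]>60)
ys,xs=np.nonzero(m[195:225,366:385]);print('button rows',ys.min()+195,ys.max()+195)
print(hand_in())
E
```

```text
30.88 eef [ 0.6187 -0.2833  0.1566] F [-0.06 -0.04  0.16] sd [0.53 0.54 0.34] local x,y -0.04 -0.05 M [0.065 0.042 0.004] 0.0008787854806982888
carriage px 272.582995951417 211.04048582995952 247
button rows 205 215
the job is handed in; nothing more can be done
None
```

The steel block with the blue grip is hanging still on the scale hook, the green button was pressed to its stop and has come back up, and the job was handed in at about 31 s. The hand was pressing down with about 0.6 N when it let go, just under the 0.7 N limit, and I did not measure the hook's speed at that moment.

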